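# Press the bush flush with one turn of the screw press

## Robot

A 6-joint arm with a two-finger parallel gripper is mounted at the origin on a cart in front of the work surface, level with it; the furniture and walls round the work are solid. World frame = base frame: x ahead of the robot, y to its left, z up, the work surface at z = 0. Lengths are in m, angles in rad, forces in N, time in s.
With the tool pointing down it reaches from about 0.25 to 0.725 m from the base axis. Payload 4 kg.
Tool frame: the origin (TCP) lies midway between the tips of the shut fingers; the grasp point (between the pads) lies 19 mm behind it; z points along the fingers, y is the line along which they close (so a half turn about z gives the same grasp; the last joint's range is limited). The gripper opens to 85 mm and grips with 20 to 120 N. Pads are 22 mm wide; open, the fingers measure 114 mm over their backs; the gripper's body (76 mm by 85 mm) begins 54 mm behind the grasp point. The pads swing forward as they close: fully open they stand 13 mm farther back than shut.
Start: joints at [-1.256, 0.241, 0.005, 1.335, 0, 1.571], TCP at [0.155, -0.475, 0.207] pointing down, gripper open.
Joint ranges: [-2.72, 2.72], [-1.05, 1.87], [-1.09, 1.28], [-1.99, 2.15], [-1.42, 1.44], [-3.14, 3.14]. Speed limits (rad/s): [2.79, 2.79, 3.14, 3.14, 3.14, 3.14].

## Interface

Orientations are given as a unit quaternion [x, y, z, w].
In Python, from workcell import monitor, vision, job gives the robot as it stands.
- The arm moves only by the tool move_arm, never from a script. Its argument "moves" is a list that holds one entry, the list of rows, each a list of 5 numbers: the shift along the world's x, y, z in m, then the turn about the world's z in degrees, then the opening in per cent of the stroke, from 0 (shut) to 100 (fully open). In form: [[[x, y, z, turn, gripper], ...]]. A call has 1 to 5 rows; each row is the pose to reach, as a shift and turn from the pose commanded when the call began; what a row does not reach only later rows make up. A row lasts 1/8 s, in which the tool goes at most 62.5 mm and 10.7 degrees, less where a joint would pass 70% of its speed; a pose out of reach is approached as far as the arm can. A call with a gripper value outside its range is refused whole. The fingers move at their own pace and stop on an object; the grip force is fixed at half the most. Time passes only in rows, so rows that repeat a pose let the fingers close. It gives the time, the measured TCP pose, the force, the opening and the grip force at its end, in the units of the state.
- monitor.get_obs(): the state, without advancing time (a new reading comes with each control period).
- vision.camera(name): name is "scene" or "side" or "wrist"; returns a dict with "color" (400x640x3 uint8, red, green, blue), "camera_matrix" (3x3 intrinsics, pixels), "k1" (the pictures are not rectified: a ray, as slopes to the right and down, at radius r is drawn at 1 + k1 r^2 times it, then the intrinsics apply), "eye" and "attitude" of the camera in the world; the wrist camera has in their place "hand_eye" (4x4, takes a point from camera to tool coordinates, whose origin is the TCP and whose axes are the flange's). Camera axes: x right, y up, looking along -z (the intrinsics and any distortion apply to the point x, -y, -z); pixel columns grow to the right and rows downward; lengths in m; the calibration is good to about 2 mm. A picture is of the moment at which its call begins: read the wrist's pose just before it. There is no depth.
- job.job_done(): hands the job in; it is judged then, once.
The state is a dict: "clock": time; "joint_pos": joint angles; "joint_vel": joint speeds; "tau": joint torques, N m; "eef_pos": TCP position; "tool_rot": TCP orientation; "ft_force": force on the tool from outside, world axes, zero at the start; "ft_torque": the same for the moment, N m; "grip_width": finger opening in m; "grasp_force": force on a finger pad.
Only numpy, scipy, OpenCV 4.12 (cv2) and the standard library are available. Lean on these libraries where they do the work, as an engineer would, in place of code of your own. Each camera call takes 0.05 s, during which the arm holds its last target. There are 200 camera calls.

## Task

Push the sliding nest fully home against its stop, so that the brass bush stands under the ram of the screw press. Then push the hand wheel round by its upright handle through exactly one turn clockwise (seen from above), which presses the bush flush, and leave the handle where it began. Only push, with the fingertips or the outside of the fingers: take neither the handle nor the nest between them, lift nothing, do not ram the nest or force the wheel, and leave the other things on the bench alone.

Things in the scene. Friction and masses are not known exactly. Their poses are not given: they have to be found in the camera images.
- press: Green screw press, bolted down, column on its far side. Origin: on the vertical axis of screw and wheel, at bench level. y: the way the nest slides home (roughly robot's left); x: roughly away from the robot; z up. Turned by up to 0.25 rad. Slideway along y from -330 to +70 mm, 20 mm above the bench, guide strips to 36 mm. Higher parts lie within 90 mm of the axis, or behind it to x = 127 mm.
- wheel_centre (a point): Point on the wheel's axis at the handle's mid-height (234 mm above the bench). Wheel: dark steel rim of 78 mm radius (to the middle of its 15 mm bar), three spokes, rim top 208 mm above the bench; it turns without rising. A threaded spindle 20 mm across stands out of its hub, top 245 mm above the bench, and sinks as the wheel turns.
- handle (a point): Middle of the wheel's upright black handle: a round grip of 22 mm diameter from 212 to 256 mm above the bench, fixed on the rim 78 mm from the axis, on a post of the same width. It starts on the robot's side of the wheel.
- wheel (a joint): Angle of the hand wheel, rad, growing clockwise seen from above; starts between -0.4 and 0.4. One turn (6.28 rad) lowers the ram by 10 mm. Stiff: it turns for about 2 to 4 N pushed at the handle and stays where it is left.
- nest: The sliding nest: a loose aluminium plate 90x240x12 mm lying between the guides of the press, about 0.9 kg, which slides for 3 to 12 N. It carries a clamped aluminium housing 64x64x35 mm with the brass bush. Origin: under the bush's axis, 200 mm from the push plate's outer face, on the slideway; axes as the press. It starts 70 to 110 mm short of home.
- push_plate (a point): Centre of the outer face (looking along press -y) of the nest's upright push plate, at the end of the nest away from the press: steel with a black rubber facing 60 mm wide, together 7 mm thick, top 75 mm and foot 32 mm above the bench; this point is at 50 mm.
- nest_home (a point): Point fixed to the press where the point push_plate lies when the nest is home on its stop; same axes as the press. 200 mm from the wheel's axis, 50 mm above the bench.
- bush (a joint): How far the brass bush (30 mm diameter) has been pressed into its housing, m: 0 at the start, standing 6.5 mm proud; 0.0065 is flush. With the nest home, one turn of the wheel from where it stands presses it flush within 1 mm.
- g_clamp: blue G-clamp, 122x172x21 mm, lying at the left; bystander; origin at the centre of its underside.
- spanner_17: steel spanner, 189 mm long, lying at the left; bystander; origin at the centre of its underside.
- bush_brass: loose brass-coloured bush, 38 mm across and 30 mm high, standing on the bench on the right; bystander (not the bush in the housing); origin at the centre of its underside.
- alu_block: drilled aluminium block, 45x70x25 mm, on the right; bystander; origin at the centre of its underside.
- pliers: pliers with red handles, 58x179x14 mm, lying at the front right; bystander; origin at the centre of its underside.
- tape_measure: yellow tape measure, 35x76x60 mm, standing at the front left; bystander; origin at the centre of its underside.

How it is judged:
On the way, in this order (a step that is already met when the one before it is completed fails the run):
1. the nest is home on its stop, before the wheel is turned (y of push_plate in the frame of nest_home above -0.004 m and value of joint wheel below 0.7 rad), for 0.2 s.
2. the wheel has gone half way round clockwise, with the nest home (y of push_plate in the frame of nest_home above -0.004 m and value of joint wheel above 3 rad and distance of handle from where it was at the start of the episode above 0.12 m).
At the end, for the whole second after the job is handed in: The nest is within 4 mm of its stop, the wheel is at rest after one clockwise turn with its handle within 20 mm (about 15 degrees) of where it began, and the bush is flush within 1.5 mm (y of push_plate in the frame of nest_home above -0.004 m and value of joint bush between 0.005 and 0.008 m and distance of handle from where it was at the start of the episode below 0.02 m and value of joint wheel between 5.5 and 7.1 rad and velocity of joint wheel between -0.05 and 0.05 rad/s); the robot touches nothing.
It fails at once if the wheel's handle or the push plate is taken between the fingers (the grasp point comes to the handle's axis or to the plate while they touch it) ((horizontal distance between the grasp point and handle below 0.009 m and contact force between the fingers and press above 0.5 N) or (y of the grasp point in the frame of push_plate between -0.003 and 0.012 m and contact force between the fingers and nest above 0.5 N)).
It fails at once if the fingers force the wheel (over 40 N) or ram or squeeze the nest (over 60 N) (contact force between the fingers and press above 40 N or contact force between the fingers and nest above 60 N).
It fails at once if the wheel is turned far past one turn (value of joint wheel above 7.1 rad).
It fails at once if the nest is lifted off its slideway or tipped (z of push_plate in the frame of nest_home above 0.012 m or angle between push_plate's own z axis and vertical above 0.08 rad).
It fails at once if another thing on the bench is moved by more than 30 mm or lifted (distance of any of g_clamp, spanner_17, bush_brass, alu_block, pliers, tape_measure from where it was at the start of the episode above 0.03 m).
It also fails if it takes over 70 s, if anything falls off the work surface, if the arm or the gripper's body presses on something with over 40 N, if the wrist force passes 120 N, or if a joint passes its speed limit or range.

## Working session

There is one attempt and no reset: what is moved stays moved. The work goes in short steps, Python scripts to look and compute and a tool call to move; the robot and the scene stay as the last step left them, time stands still between calls to the robot, and variables do not carry over. Pictures are saved under pics/ and viewed, at most 10 in all, crops included, and the job is handed in when it is done.

Besides the shell and the picture viewer there is one more tool, called after "Call:" by a JSON object that holds its "name" and its "arguments". move_arm: Moves the arm, as the interface text tells. Its arguments: {"type":"object","properties":{"moves":{"type":"array","items":{"type":"array","items":{"type":"array","items":{"type":"number"}}}}},"required":["moves"]}

```bash
mkdir -p pics; cat > h.py <<'E'
import numpy as np, cv2
from scipy.spatial.transform import Rotation as R
from workcell import monitor, vision, job
def att(c):
    a=np.array(c["attitude"],float)
    return a if a.shape==(3,3) else R.from_quat(a).as_matrix()
def ray(c,u,v):
    K=np.array(c["camera_matrix"]);k=c["k1"]
    d=np.array([(u-K[0,2])/K[0,0],(v-K[1,2])/K[1,1]]);s=d.copy()
    for _ in range(30): s=d/(1+k*(s@s))
    return np.array([s[0],-s[1],-1.])
def atz(c,u,v,z):
    r=att(c)@ray(c,u,v);e=np.array(c["eye"]);return e+r*(z-e[2])/r[2]
def proj(c,p):
    q=att(c).T@(np.array(p)-c["eye"]);x=np.array([q[0],-q[1]])/-q[2]
    x=x*(1+c["k1"]*(x@x));K=np.array(c["camera_matrix"]);return K[0,0]*x[0]+K[0,2],K[1,1]*x[1]+K[1,2]
E
python3 - <<'E'
from h import *
import pickle
for n in("scene","side"):
    c=vision.camera(n);cv2.imwrite(f"pics/{n}0.png",c["color"][:,:,::-1]);pickle.dump(c,open(n+".pkl","wb"))
    print(n,c["eye"],c["attitude"],c["camera_matrix"],c["k1"])
o=monitor.get_obs();print(o["clock"],o["eef_pos"],o["tool_rot"],o["grip_width"])
E
```

```text
scene [ 0.04188777 -1.0525862   1.08875074] [ 0.42251894 -0.08795869 -0.2067523   0.87806292] [[422.1548474    0.         310.67176205]
 [  0.         422.1548474  201.88774233]
 [  0.           0.           1.        ]] -0.024417624166120366
side [0.38359648 0.98475834 0.64207335] [-0.03859608  0.5341877   0.84113628 -0.07512392] [[362.44993296   0.         318.90309116]
 [  0.         362.44993296 202.09179886]
 [  0.           0.           1.        ]] -0.02046174635692983
0.1 [ 0.1546304  -0.47486425  0.20649471] [ 9.87639863e-01  1.56737429e-01 -1.33421256e-04 -9.28651567e-04] 0.08522904838035612
```

View pics/scene0.png

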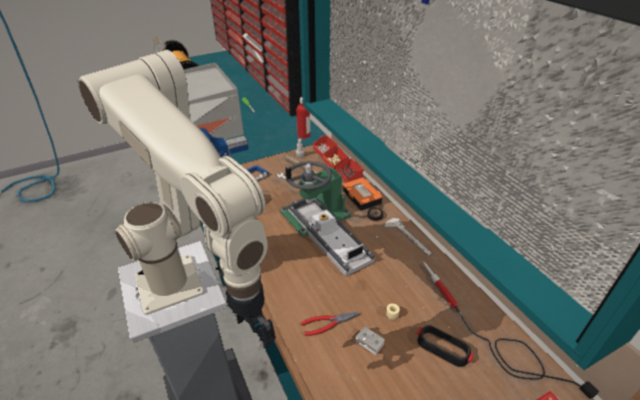

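View pics/side0.png

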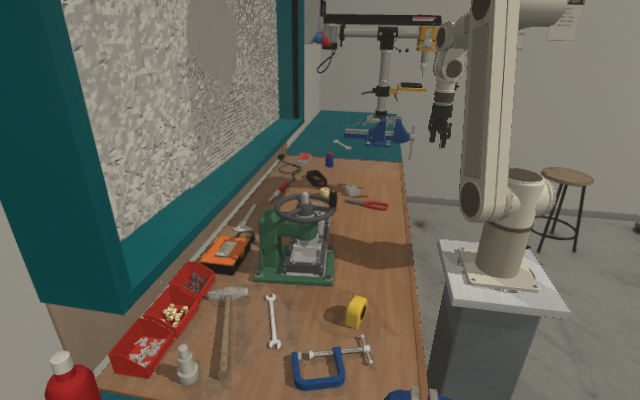

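The scene view shows the press around (315,185), with the push plate near (355,250). The side view shows the wheel at (305,208) and the handle at (333,200). I'll enlarge both.

```bash
python3 - <<'E'
from h import *
a=cv2.imread("pics/scene0.png")[150:285,250:400];b=cv2.imread("pics/side0.png")[180:290,245:350]
cv2.imwrite("pics/sc_a.png",cv2.resize(a,None,fx=4.4,fy=4.4,interpolation=3));cv2.imwrite("pics/sd_a.png",cv2.resize(b,None,fx=5,fy=5,interpolation=3))
E
```

```text
(no output)
```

View pics/sc_a.png

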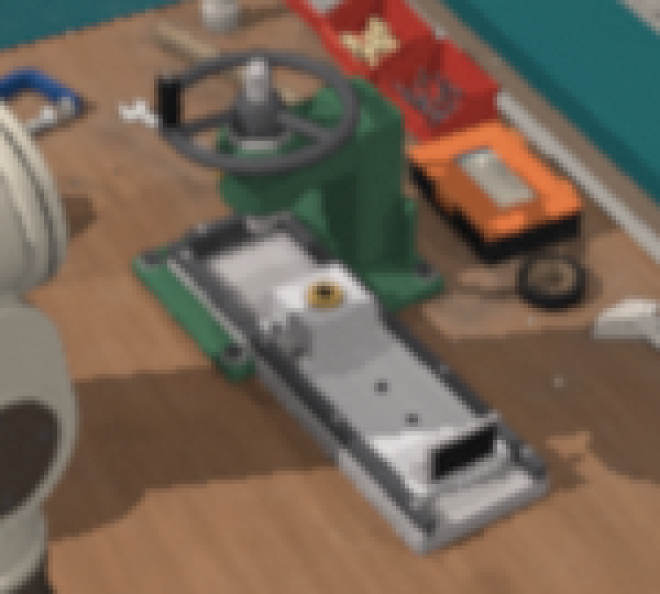

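View pics/sd_a.png

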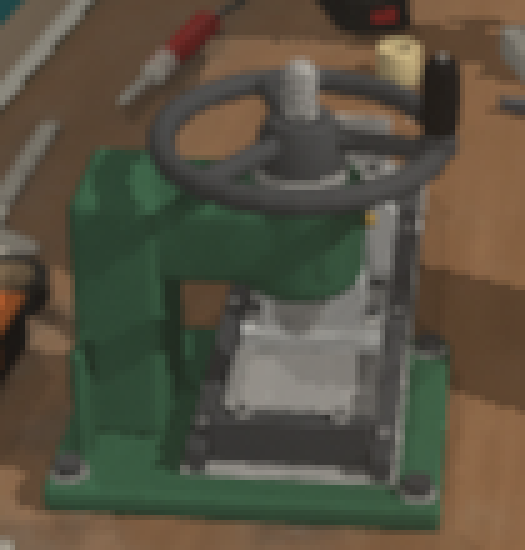

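The crops show, in scene-crop pixels: handle (170,102), spindle top (257,63), and rubber face corners (430,458), (496,420), (496,450), (432,480). In side-crop pixels the spindle top is at (300,62) and the handle at (440,95).

```bash
python3 - <<'E'
from h import *
import pickle
S=pickle.load(open("scene.pkl","rb"));D=pickle.load(open("side.pkl","rb"))
s=lambda x,y:((x+.5)/4.4-.5+250,(y+.5)/4.4-.5+150)
d=lambda x,y:((x+.5)/5-.5+245,(y+.5)/5-.5+180)
def tri(a,b):
    A=[];B=[]
    for c,p in((S,a),(D,b)):
        r=att(c)@ray(c,*p);r/=np.linalg.norm(r);P=np.eye(3)-np.outer(r,r);A.append(P);B.append(P@c["eye"])
    return np.linalg.lstsq(np.vstack(A),np.hstack(B),rcond=None)[0]
f=lambda v:np.round(v,4)
print("spindle",f(tri(s(257,60),d(300,60))),f(atz(S,*s(257,62),.243)),f(atz(D,*d(300,62),.243)))
print("handle",f(tri(s(170,102),d(440,95))),f(atz(S,*s(170,102),.234)),f(atz(D,*d(440,95),.234)))
for n,p,z in[("TL",(430,458),.075),("TR",(496,420),.075),("BR",(496,450),.032),("BL",(432,480),.032),("endL",(424,540),.02),("endR",(548,480),.02),("bush",(324,292),.0735)]:print(n,f(atz(S,*s(*p),z)))
print("rim side L,R",f(atz(D,*d(152,140),.2)),f(atz(D,*d(460,140),.2)))
E
```

```text
spindle [0.5697 0.0962 0.2466] [0.5729 0.0997 0.243 ] [0.5688 0.0928 0.243 ]
handle [0.4916 0.0951 0.2317] [0.4916 0.0925 0.234 ] [0.49   0.1009 0.234 ]
TL [ 0.562  -0.2146  0.075 ]
TR [ 0.6272 -0.2026  0.075 ]
BR [ 0.6346 -0.1952  0.032 ]
BL [ 0.5737 -0.2003  0.032 ]
endL [ 0.5433 -0.2419  0.02  ]
endR [ 0.6604 -0.2319  0.02  ]
bush [ 0.5795 -0.0064  0.0735]
rim side L,R [0.647  0.1183 0.2   ] [0.48   0.0844 0.2   ]
```

Call:
{"name": "move_arm", "arguments": {"moves": [[[0.05, 0.02, 0, -3, 0], [0.1, 0.04, 0, -6, 0], [0.15, 0.06, 0, -9, 0], [0.2, 0.08, 0, -12, 0], [0.25, 0.1, 0, -12, 0]]]}}

```text
clock: 0.72
eef_pos: [0.4061, -0.3744, 0.2068]
tool_rot: [0.999, 0.052, -0.0, -0.0]
ft_force: [0.2, -0.6, 0.1]
grip_width: -0.0004
grasp_force: 0.0
```

Call:
{"name": "move_arm", "arguments": {"moves": [[[0.05, 0.02, 0, 0, 0], [0.1, 0.04, 0, 0, 0], [0.15, 0.06, 0, 0, 0], [0.2, 0.08, 0, 0, 0], [0.2, 0.08, 0, 0, 0]]]}}

```text
clock: 1.35
eef_pos: [0.6075, -0.2926, 0.2043]
tool_rot: [0.998, 0.055, -0.001, -0.001]
ft_force: [-0.5, -1.0, -0.2]
grip_width: 0.0001
grasp_force: 0.0
```

```bash
cat >> h.py <<'E'
def wrist(name):
    o=monitor.get_obs();c=vision.camera("wrist");H=np.array(c["hand_eye"]);T=np.eye(4)
    T[:3,:3]=R.from_quat(o["tool_rot"]).as_matrix();T[:3,3]=o["eef_pos"];W=T@H
    c["eye"]=W[:3,3];c["attitude"]=W[:3,:3];cv2.imwrite("pics/"+name+".png",c["color"][:,:,::-1])
    import pickle;pickle.dump(c,open(name+".pkl","wb"));return c,o
E
python3 - <<'E'
from h import *
c,o=wrist("w1");print(o["clock"],o["eef_pos"],o["tool_rot"],o["ft_force"],o["grip_width"],c["hand_eye"],c["eye"])
E
```

```text
1.35 [ 0.60747383 -0.29261593  0.20425107] [ 0.99847325  0.05521579 -0.0011617  -0.0010153 ] [-0.51333856 -1.00313169 -0.15205418] 6.763433813093102e-05 [[ 3.73590112e-04  9.54159969e-01  2.99296867e-01  7.56434684e-02]
 [ 9.99999883e-01 -2.64078184e-04 -4.06343166e-04  3.32409563e-04]
 [-3.08678609e-04  2.99296984e-01 -9.54159955e-01 -1.66071889e-01]
 [ 0.00000000e+00  0.00000000e+00  0.00000000e+00  1.00000000e+00]] [ 0.68309639 -0.28492087  0.37015445]
```

View pics/w1.png

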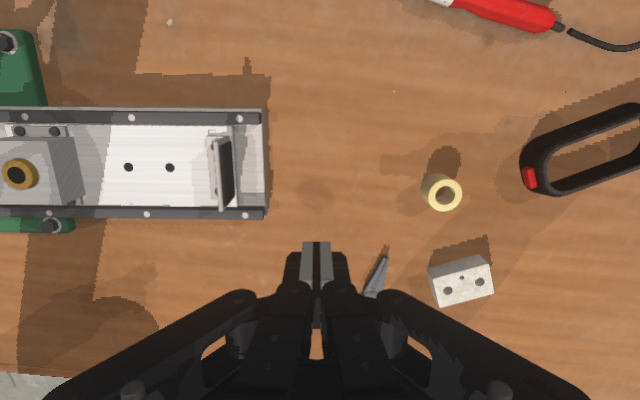

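The wrist view shows the slideway end between (268,108) and (266,217). The rubber face's top edge runs (219,137)–(222,210) and its foot (232,142)–(234,200). The bush is at (20,175).

```bash
python3 - <<'E'
from h import *
import pickle
c=pickle.load(open("w1.pkl","rb"))
for n,p,z in[("topA",(219,137),.075),("topB",(222,210),.075),("footA",(232,142),.032),("footB",(234,200),.032),("endTop",(268,108),.036),("endBot",(266,217),.036),("gTopL",(20,107),.036),("gBotL",(100,219),.036),("bush",(20,173),.0735),("loose",(445,194),.03)]:print(n,np.round(atz(c,*p,z),4))
E
```

```text
topA [ 0.6376 -0.2002  0.075 ]
topB [ 0.5668 -0.2046  0.075 ]
footA [ 0.6273 -0.2016  0.032 ]
footB [ 0.5632 -0.2059  0.032 ]
endTop [ 0.6661 -0.2375  0.036 ]
endBot [ 0.5486 -0.2431  0.036 ]
gTopL [0.6398 0.013  0.036 ]
gBotL [ 0.5252 -0.0574  0.036 ]
bush [ 0.5823 -0.0103  0.0735]
loose [ 0.5956 -0.4383  0.03  ]
```

Call:
{"name": "move_arm", "arguments": {"moves": [[[-0.001, 0, -0.05, 0, 0], [-0.002, 0, -0.1, 0, 0], [-0.003, 0.01, -0.145, 0, 0], [-0.003, 0.025, -0.16, 0, 0], [-0.003, 0.035, -0.16, 0, 0]]]}}

```text
clock: 2.02
eef_pos: [0.599, -0.2602, 0.0457]
tool_rot: [0.999, 0.052, -0.002, -0.001]
ft_force: [0.8, -0.6, 1.4]
grip_width: 0.0002
grasp_force: 0.0
```

Call:
{"name": "move_arm", "arguments": {"moves": [[[-0.001, 0.006, 0, 0, 0], [-0.001, 0.012, 0, 0, 0], [-0.002, 0.018, 0, 0, 0], [-0.002, 0.024, 0, 0, 0], [-0.003, 0.03, 0, 0, 0]]]}}

```text
clock: 2.65
eef_pos: [0.5989, -0.2301, 0.0474]
tool_rot: [0.999, 0.053, 0.0, 0.0]
ft_force: [0.4, 0.0, 0.1]
grip_width: 0.0003
grasp_force: 0.0
```

Call:
{"name": "move_arm", "arguments": {"moves": [[[0, 0.005, 0, 0, 0], [-0.001, 0.01, 0, 0, 0], [-0.001, 0.015, 0, 0, 0], [-0.002, 0.02, 0, 0, 0], [-0.002, 0.025, 0, 0, 0]]]}}

```text
clock: 3.28
eef_pos: [0.5969, -0.207, 0.0474]
tool_rot: [0.999, 0.052, 0.0, 0.002]
ft_force: [1.0, -5.8, -1.9]
grip_width: 0.0003
grasp_force: 2.5
```

Call:
{"name": "move_arm", "arguments": {"moves": [[[0, 0.006, 0, 0, 0], [-0.001, 0.012, 0, 0, 0], [-0.002, 0.018, 0, 0, 0], [-0.002, 0.024, 0, 0, 0], [-0.003, 0.03, 0, 0, 0]]]}}

```text
clock: 3.9
eef_pos: [0.594, -0.1771, 0.0473]
tool_rot: [0.999, 0.052, 0.0, 0.002]
ft_force: [1.2, -5.4, -1.0]
grip_width: -0.0004
grasp_force: 2.5
```

Call:
{"name": "move_arm", "arguments": {"moves": [[[-0.001, 0.007, 0, 0, 0], [-0.001, 0.014, 0, 0, 0], [-0.002, 0.021, 0, 0, 0], [-0.003, 0.028, 0, 0, 0], [-0.004, 0.035, 0, 0, 0]]]}}

```text
clock: 4.53
eef_pos: [0.5899, -0.1421, 0.0474]
tool_rot: [0.999, 0.052, 0.0, 0.002]
ft_force: [0.6, -5.1, -1.7]
grip_width: -0.0001
grasp_force: 2.6
```

Call:
{"name": "move_arm", "arguments": {"moves": [[[0, 0.002, 0, 0, 0], [0, 0.004, 0, 0, 0], [-0.001, 0.006, 0, 0, 0], [-0.001, 0.008, 0, 0, 0], [-0.001, 0.01, 0, 0, 0]]]}}

```text
clock: 5.15
eef_pos: [0.5889, -0.1318, 0.0473]
tool_rot: [0.999, 0.052, 0.0, 0.001]
ft_force: [1.2, -5.2, -1.0]
grip_width: -0.0
grasp_force: 2.6
```

Call:
{"name": "move_arm", "arguments": {"moves": [[[0, 0.0015, 0, 0, 0], [0, 0.003, 0, 0, 0], [0, 0.0045, 0, 0, 0], [-0.001, 0.006, 0, 0, 0], [-0.001, 0.0075, 0, 0, 0]]]}}

```text
clock: 5.78
eef_pos: [0.5879, -0.1243, 0.0474]
tool_rot: [0.999, 0.052, 0.0, 0.001]
ft_force: [0.4, -5.1, -1.3]
grip_width: -0.0001
grasp_force: 2.6
```

Call:
{"name": "move_arm", "arguments": {"moves": [[[0, 0.001, 0, 0, 0], [0, 0.002, 0, 0, 0], [0, 0.003, 0, 0, 0], [0, 0.004, 0, 0, 0], [0, 0.005, 0, 0, 0]]]}}

```text
clock: 6.4
eef_pos: [0.5879, -0.1193, 0.0473]
tool_rot: [0.999, 0.052, 0.0, 0.001]
ft_force: [0.5, -5.0, -1.2]
grip_width: -0.0002
grasp_force: 2.6
```

Call:
{"name": "move_arm", "arguments": {"moves": [[[0, 0.001, 0, 0, 0], [0, 0.002, 0, 0, 0], [0, 0.003, 0, 0, 0]]]}}

```text
clock: 6.78
eef_pos: [0.5879, -0.1163, 0.0473]
tool_rot: [0.999, 0.052, 0.0, 0.001]
ft_force: [0.5, -5.6, -1.2]
grip_width: 0.0003
grasp_force: 2.6
```

Call:
{"name": "move_arm", "arguments": {"moves": [[[0, 0.0005, 0, 0, 0], [0, 0.001, 0, 0, 0], [0, 0.0015, 0, 0, 0], [0, 0.002, 0, 0, 0]]]}}

```text
clock: 7.28
eef_pos: [0.5879, -0.1144, 0.0473]
tool_rot: [0.999, 0.052, -0.0, 0.001]
ft_force: [1.2, -5.2, -0.9]
grip_width: -0.0002
grasp_force: 2.6
```

Call:
{"name": "move_arm", "arguments": {"moves": [[[0, 0.0007, 0, 0, 0], [0, 0.0014, 0, 0, 0], [0, 0.0021, 0, 0, 0], [0, 0.0028, 0, 0, 0]]]}}

```text
clock: 7.78
eef_pos: [0.5878, -0.1116, 0.0473]
tool_rot: [0.999, 0.052, -0.0, 0.001]
ft_force: [0.8, -5.6, -1.0]
grip_width: 0.0003
grasp_force: 2.6
```

```bash
python3 - <<'E'
from h import *
c,o=wrist("w2")
E
```

```text
(no output)
```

View pics/w2.png

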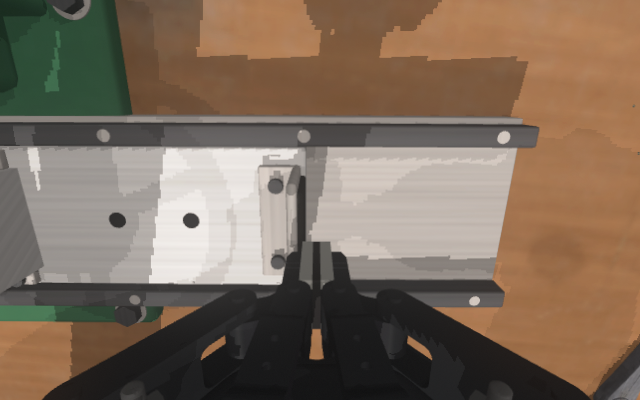

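The plate is still pushed by the finger's left side. Rubber face line is near (304,180), and the guide ends are at (538,137) and (503,300).

```bash
python3 - <<'E'
from h import *
import pickle
c=pickle.load(open("w2.pkl","rb"));print(c["camera_matrix"][0])
P={}
for n,p,z in[("faceTop",(302,178),.075),("faceFoot",(306,178),.036),("gEndTop",(538,137),.036),("gEndBot",(503,300),.036),("gTopL",(20,123),.036),("tipL",(302,242),.047),("tipR",(334,242),.047),("gTopR",(500,126),.036)]:P[n]=atz(c,*p,z);print(n,np.round(P[n],4))
y=np.array([-.105,.9945,0]);print([(k,round(float((P["faceFoot"]-P[k])@y),4)) for k in("gEndTop","gEndBot")])
E
```

```text
[320.17607028   0.         315.99991017]
faceTop [ 0.6281 -0.1014  0.075 ]
faceFoot [ 0.6185 -0.1031  0.036 ]
gEndTop [ 0.655  -0.2281  0.036 ]
gEndBot [ 0.5506 -0.2381  0.036 ]
gTopL [0.6331 0.0547 0.036 ]
tipL [ 0.5837 -0.1044  0.047 ]
tipR [ 0.5856 -0.1225  0.047 ]
gTopR [ 0.6585 -0.2055  0.036 ]
[('gEndTop', 0.1282), ('gEndBot', 0.1272)]
```

Call:
{"name": "move_arm", "arguments": {"moves": [[[0, 0.0006, 0, 0, 0], [0, 0.0012, 0, 0, 0], [0, 0.0018, 0, 0, 0], [0, 0.0024, 0, 0, 0]]]}}

```text
clock: 8.32
eef_pos: [0.5879, -0.1091, 0.0473]
tool_rot: [0.999, 0.052, -0.0, 0.001]
ft_force: [0.6, -5.2, -1.3]
grip_width: 0.0001
grasp_force: 2.6
```

Call:
{"name": "move_arm", "arguments": {"moves": [[[0, 0.0006, 0, 0, 0], [0, 0.0012, 0, 0, 0], [0, 0.0018, 0, 0, 0], [0, 0.0024, 0, 0, 0]]]}}

```text
clock: 8.82
eef_pos: [0.5878, -0.1068, 0.0473]
tool_rot: [0.999, 0.052, -0.0, 0.001]
ft_force: [1.2, -6.5, -1.9]
grip_width: -0.0002
grasp_force: 2.6
```

Force is rising slightly; one more small push.

Call:
{"name": "move_arm", "arguments": {"moves": [[[0, 0.0005, 0, 0, 0], [0, 0.001, 0, 0, 0], [0, 0.0015, 0, 0, 0]]]}}

```text
clock: 9.2
eef_pos: [0.5878, -0.1052, 0.0473]
tool_rot: [0.999, 0.052, -0.0, 0.001]
ft_force: [0.5, -5.3, -0.5]
grip_width: 0.0003
grasp_force: 2.6
```

Call:
{"name": "move_arm", "arguments": {"moves": [[[0, 0.0006, 0, 0, 0], [0, 0.0012, 0, 0, 0], [0, 0.0018, 0, 0, 0]]]}}

```text
clock: 9.57
eef_pos: [0.5879, -0.1041, 0.0474]
tool_rot: [0.999, 0.052, -0.0, 0.002]
ft_force: [-0.2, -6.8, -0.5]
grip_width: 0.0
grasp_force: 3.7
```

Call:
{"name": "move_arm", "arguments": {"moves": [[[0, 0.0005, 0, 0, 0], [0, 0.001, 0, 0, 0]]]}}

```text
clock: 9.82
eef_pos: [0.5879, -0.104, 0.0474]
tool_rot: [0.999, 0.052, -0.0, 0.003]
ft_force: [0.6, -9.2, -1.9]
grip_width: -0.0004
grasp_force: 4.7
```

Call:
{"name": "move_arm", "arguments": {"moves": [[[0, -0.015, 0, 0, 0], [0, -0.04, 0.01, 0, 0], [-0.01, -0.04, 0.065, 0, 0], [-0.02, -0.04, 0.125, 0, 0], [-0.03, -0.04, 0.185, 0, 0]]]}}

```text
clock: 10.45
eef_pos: [0.5572, -0.1407, 0.234]
tool_rot: [0.999, 0.053, -0.0, -0.001]
ft_force: [1.2, 0.0, -0.7]
grip_width: -0.0
grasp_force: 0.0
```

Call:
{"name": "move_arm", "arguments": {"moves": [[[-0.01, 0, 0.05, 0, 0], [-0.03, 0.03, 0.08, 0, 0], [-0.05, 0.08, 0.08, 0, 0], [-0.06, 0.13, 0.08, 0, 0], [-0.07, 0.16, 0.08, 0, 0]]]}}

```text
clock: 11.08
eef_pos: [0.4869, 0.0213, 0.3127]
tool_rot: [0.999, 0.054, 0.0, -0.001]
ft_force: [-0.3, -0.1, -0.4]
grip_width: -0.0001
grasp_force: 0.0
```

```bash
python3 - <<'E'
from h import *
c,o=wrist("w3");print(o["clock"],o["eef_pos"],c["eye"])
E
```

```text
11.075 [0.48694094 0.02125876 0.31271544] [0.5621455  0.02864597 0.47882466]
```

View pics/w3.png

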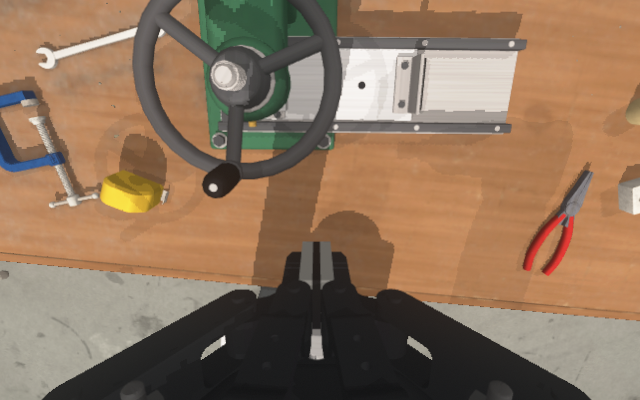

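The view shows the nest up near the press and the handle pushed toward the tape-measure side. The handle top is at (212,187), the spindle top at (227,76), and the rim extremes at (133,65) and (342,72).

```bash
python3 - <<'E'
from h import *
import pickle
c=pickle.load(open("w3.pkl","rb"))
for n,p,z in[("handleTop",(212,187),.256),("spindle",(226,75),.245),("rimL",(133,65),.2),("rimR",(342,72),.2),("rimBot",(258,180),.2),("face",(423,58),.06),("face",(420,110),.06),("endT",(525,44),.036),("endB",(511,129),.036)]:print(n,np.round(atz(c,*p,z),4))
E
```

```text
handleTop [0.4922 0.0972 0.256 ]
spindle [0.5698 0.0919 0.245 ]
rimL [0.5709 0.1796 0.2   ]
rimR [0.5836 0.0102 0.2   ]
rimBot [0.4856 0.0733 0.2   ]
face [ 0.6207 -0.0943  0.06  ]
face [ 0.5605 -0.103   0.06  ]
endT [ 0.6544 -0.2266  0.036 ]
endB [ 0.5493 -0.239   0.036 ]
```

```bash
python3 - <<'E'
import numpy as np
c=np.array([.570,.095]);p=lambda a:c+.078*np.array([-np.cos(a),np.sin(a)])
print("approach",p(-.6)-[.4876,.0195])
def call(a0,st,n=5):
    print(round(a0,2),round(a0+n*st,2),[[*np.round(p(a0+st*(i+1))-p(a0),4).tolist()] for i in range(n)])
    return a0+n*st
a=call(-.6,.08);a=call(a,.08)
while a<5.3:a=call(a,.18)
E
```

```text
approach [0.01802382 0.03145789]
-0.6 -0.2 [[-0.0033, 0.0053], [-0.0062, 0.0108], [-0.0086, 0.0166], [-0.0106, 0.0225], [-0.0121, 0.0285]]
-0.2 0.2 [[-0.001, 0.0062], [-0.0015, 0.0124], [-0.0015, 0.0186], [-0.001, 0.0248], [0.0, 0.031]]
0.2 1.1 [[0.004, 0.0134], [0.0104, 0.0259], [0.0188, 0.0371], [0.0292, 0.0466], [0.0411, 0.054]]
1.1 2.0 [[0.013, 0.0052], [0.0268, 0.008], [0.0408, 0.0083], [0.0546, 0.0061], [0.0678, 0.0014]]
2.0 2.9 [[0.0122, -0.007], [0.0229, -0.016], [0.0318, -0.0268], [0.0387, -0.039], [0.0433, -0.0523]]
2.9 3.8 [[0.0021, -0.0139], [0.0017, -0.0279], [-0.0012, -0.0416], [-0.0065, -0.0546], [-0.014, -0.0664]]
3.8 4.7 [[-0.0095, -0.0103], [-0.0208, -0.0187], [-0.0333, -0.0249], [-0.0468, -0.0288], [-0.0607, -0.0303]]
4.7 5.6 [[-0.014, 0.0011], [-0.0275, 0.0047], [-0.0402, 0.0106], [-0.0517, 0.0187], [-0.0615, 0.0288]]
```

Call:
{"name": "move_arm", "arguments": {"moves": [[[0.006, 0.01, -0.01, 0, 0], [0.012, 0.02, -0.02, 0, 0], [0.018, 0.0315, -0.04, 0, 0], [0.018, 0.0315, -0.07, 0, 0], [0.018, 0.0315, -0.0815, 0, 0]]]}}

```text
clock: 11.75
eef_pos: [0.5049, 0.0501, 0.2278]
tool_rot: [0.999, 0.052, -0.003, -0.0]
ft_force: [-0.6, 0.0, -0.6]
grip_width: 0.0
grasp_force: 0.0
```

Call:
{"name": "move_arm", "arguments": {"moves": [[[-0.003, 0.005, 0, 0, 0], [-0.006, 0.011, 0, 0, 0], [-0.0085, 0.0165, 0, 0, 0], [-0.0105, 0.0225, 0, 0, 0], [-0.012, 0.0285, 0, 0, 0]]]}}

```text
clock: 12.38
eef_pos: [0.4955, 0.0657, 0.2312]
tool_rot: [0.998, 0.063, 0.0, -0.006]
ft_force: [-0.2, -0.6, 0.2]
grip_width: 0.0001
grasp_force: 0.0
```

Call:
{"name": "move_arm", "arguments": {"moves": [[[-0.001, 0.006, 0, 0, 0], [-0.0015, 0.0125, 0, 0, 0], [-0.0015, 0.0185, 0, 0, 0], [-0.001, 0.025, 0, 0, 0], [0, 0.031, 0, 0, 0]]]}}

```text
clock: 13.0
eef_pos: [0.4978, 0.0814, 0.2308]
tool_rot: [0.997, 0.074, -0.001, -0.012]
ft_force: [0.5, 0.7, 0.1]
grip_width: -0.0001
grasp_force: 0.0
```

```bash
python3 - <<'E'
from h import *
o=monitor.get_obs()
for k in o:print(k,np.round(o[k],3))
c,o=wrist("w4");c=vision.camera("side");a=c["color"][150:300,230:420,::-1]
b=cv2.imread("pics/w4.png");cv2.imwrite("pics/s4.png",np.vstack([cv2.resize(a,(507,400),interpolation=3),b[:190,60:567]]))
E
```

```text
clock 13.0
joint_pos [0.147 0.241 0.066 1.396 0.024 3.141]
joint_vel [0.033 0.032 0.044 0.011 0.019 0.001]
tau [-1.2500e-01 -3.7678e+01  2.5450e+01 -1.0000e-03  6.4000e-02  0.0000e+00]
eef_pos [0.498 0.081 0.231]
tool_rot [ 0.997  0.074 -0.001 -0.012]
ft_force [0.457 0.729 0.124]
ft_torque [0.025 0.022 0.013]
grasp_force 0.0
grip_width -0.0
```

View pics/s4.png

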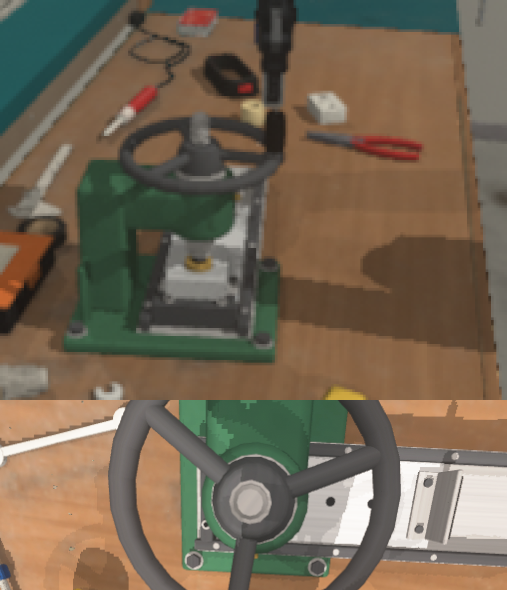

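The last joint is at its limit (3.141), so the tool lagged behind the command; the handle is barely touched. I'll back off, turn the tool +90° and come in again.

Call:
{"name": "move_arm", "arguments": {"moves": [[[0.006, -0.035, 0, 8, 0], [0.012, -0.06, 0, 18, 0], [0.012, -0.06, 0, 28, 0], [0.012, -0.06, 0, 38, 0], [0.012, -0.06, 0, 48, 0]]]}}

```text
clock: 13.72
eef_pos: [0.5097, 0.021, 0.2307]
tool_rot: [0.88, 0.475, -0.006, -0.01]
ft_force: [-0.5, -0.1, 0.3]
grip_width: -0.0005
grasp_force: 0.0
```

Call:
{"name": "move_arm", "arguments": {"moves": [[[0, 0, 0, 10, 0], [0, 0, 0, 20, 0], [0, 0, 0, 30, 0], [0, 0, 0, 40, 0], [0, 0, 0, 40, 0]]]}}

```text
clock: 14.35
eef_pos: [0.5097, 0.0212, 0.2308]
tool_rot: [0.667, 0.745, -0.009, -0.008]
ft_force: [0.8, -0.4, -0.5]
grip_width: 0.0003
grasp_force: 0.0
```

Call:
{"name": "move_arm", "arguments": {"moves": [[[-0.003, 0.012, -0.001, 0, 0], [-0.006, 0.024, -0.001, 0, 0], [-0.008, 0.0365, -0.001, 0, 0], [-0.011, 0.043, -0.001, 0, 0], [-0.013, 0.049, -0.001, 0, 0]]]}}

```text
clock: 14.98
eef_pos: [0.4965, 0.0709, 0.2299]
tool_rot: [0.666, 0.746, -0.009, -0.008]
ft_force: [0.9, 0.0, -0.5]
grip_width: -0.0001
grasp_force: 0.0
```

Call:
{"name": "move_arm", "arguments": {"moves": [[[-0.001, 0.003, 0, 0, 0], [-0.002, 0.006, 0, 0, 0], [-0.003, 0.009, 0, 0, 0], [-0.003, 0.012, 0, 0, 0], [-0.003, 0.015, 0, 0, 0]]]}}

```text
clock: 15.6
eef_pos: [0.4936, 0.0849, 0.2298]
tool_rot: [0.666, 0.745, -0.009, -0.008]
ft_force: [-1.2, -2.3, 0.4]
grip_width: 0.0005
grasp_force: 0.7
```

```bash
python3 - <<'E'
import numpy as np
c=np.array([.570,.095]);p=lambda a:c+.078*np.array([-np.cos(a),np.sin(a)])
def call(a0,st,n=5):
    print(round(a0,2),round(a0+n*st,2),np.round(p(a0+n*st),4),[[*np.round(p(a0+st*(i+1))-p(a0),3).tolist(),0,0,0] for i in range(n)])
    return a0+n*st
a=call(-.13,.126)
while a<4.9:a=call(a,.18)
a=call(a,.12);a=call(a,.06)
E
```

```text
-0.13 0.5 [0.5015 0.1324] [[-0.001, 0.01, 0, 0, 0], [-0.0, 0.02, 0, 0, 0], [0.002, 0.029, 0, 0, 0], [0.005, 0.039, 0, 0, 0], [0.009, 0.048, 0, 0, 0]]
0.5 1.4 [0.5567 0.1719] [[0.008, 0.012, 0, 0, 0], [0.018, 0.022, 0, 0, 0], [0.029, 0.03, 0, 0, 0], [0.042, 0.036, 0, 0, 0], [0.055, 0.039, 0, 0, 0]]
1.4 2.3 [0.622  0.1532] [[0.014, 0.001, 0, 0, 0], [0.028, -0.0, 0, 0, 0], [0.041, -0.004, 0, 0, 0], [0.054, -0.01, 0, 0, 0], [0.065, -0.019, 0, 0, 0]]
2.3 3.2 [0.6479 0.0904] [[0.01, -0.01, 0, 0, 0], [0.017, -0.022, 0, 0, 0], [0.023, -0.035, 0, 0, 0], [0.025, -0.049, 0, 0, 0], [0.026, -0.063, 0, 0, 0]]
3.2 4.1 [0.6148 0.0312] [[-0.002, -0.014, 0, 0, 0], [-0.007, -0.027, 0, 0, 0], [-0.013, -0.039, 0, 0, 0], [-0.022, -0.05, 0, 0, 0], [-0.033, -0.059, 0, 0, 0]]
4.1 5.0 [0.5479 0.0202] [[-0.012, -0.007, 0, 0, 0], [-0.025, -0.012, 0, 0, 0], [-0.039, -0.014, 0, 0, 0], [-0.053, -0.014, 0, 0, 0], [-0.067, -0.011, 0, 0, 0]]
5.0 5.6 [0.5095 0.0458] [[-0.009, 0.003, 0, 0, 0], [-0.017, 0.007, 0, 0, 0], [-0.025, 0.013, 0, 0, 0], [-0.032, 0.019, 0, 0, 0], [-0.038, 0.026, 0, 0, 0]]
5.6 5.9 [0.4977 0.0658] [[-0.003, 0.004, 0, 0, 0], [-0.005, 0.008, 0, 0, 0], [-0.008, 0.012, 0, 0, 0], [-0.01, 0.016, 0, 0, 0], [-0.012, 0.02, 0, 0, 0]]
```

Call:
{"name": "move_arm", "arguments": {"moves": [[[-0.001, 0.01, 0, 0, 0], [0, 0.02, 0, 0, 0], [0.002, 0.029, 0, 0, 0], [0.005, 0.039, 0, 0, 0], [0.009, 0.048, 0, 0, 0]]]}}

```text
clock: 16.23
eef_pos: [0.5036, 0.1338, 0.2306]
tool_rot: [0.666, 0.746, -0.008, -0.007]
ft_force: [2.8, -3.6, 5.3]
grip_width: 0.0003
grasp_force: 3.1
```

Call:
{"name": "move_arm", "arguments": {"moves": [[[0.008, 0.012, 0, 0, 0], [0.018, 0.022, 0, 0, 0], [0.029, 0.03, 0, 0, 0], [0.042, 0.036, 0, 0, 0], [0.055, 0.039, 0, 0, 0]]]}}

```text
clock: 16.85
eef_pos: [0.5562, 0.1733, 0.229]
tool_rot: [0.666, 0.746, -0.01, -0.01]
ft_force: [-2.0, -2.8, 2.3]
grip_width: 0.0
grasp_force: 1.5
```

Call:
{"name": "move_arm", "arguments": {"moves": [[[0.014, 0.001, 0, 0, 0], [0.028, 0, 0, 0, 0], [0.041, -0.004, 0, 0, 0], [0.054, -0.01, 0, 0, 0], [0.065, -0.019, 0, 0, 0]]]}}

```text
clock: 17.48
eef_pos: [0.621, 0.1543, 0.2286]
tool_rot: [0.666, 0.746, -0.01, -0.01]
ft_force: [-3.4, -0.2, 2.0]
grip_width: 0.0001
grasp_force: 1.6
```

Call:
{"name": "move_arm", "arguments": {"moves": [[[0.01, -0.01, 0, 0, 0], [0.017, -0.022, 0, 0, 0], [0.023, -0.035, 0, 0, 0], [0.025, -0.049, 0, 0, 0], [0.026, -0.063, 0, 0, 0]]]}}

```text
clock: 18.1
eef_pos: [0.6484, 0.0894, 0.23]
tool_rot: [0.666, 0.746, -0.009, -0.008]
ft_force: [-3.7, 3.0, 2.1]
grip_width: -0.0001
grasp_force: 2.2
```

Call:
{"name": "move_arm", "arguments": {"moves": [[[-0.002, -0.014, 0, 0, 0], [-0.007, -0.027, 0, 0, 0], [-0.013, -0.039, 0, 0, 0], [-0.022, -0.05, 0, 0, 0], [-0.033, -0.059, 0, 0, 0]]]}}

```text
clock: 18.73
eef_pos: [0.6163, 0.0302, 0.2305]
tool_rot: [0.666, 0.746, -0.008, -0.007]
ft_force: [1.7, 2.7, 4.4]
grip_width: -0.0005
grasp_force: 2.0
```

Call:
{"name": "move_arm", "arguments": {"moves": [[[-0.012, -0.007, 0, 0, 0], [-0.025, -0.012, 0, 0, 0], [-0.039, -0.014, 0, 0, 0], [-0.053, -0.014, 0, 0, 0], [-0.067, -0.011, 0, 0, 0]]]}}

```text
clock: 19.35
eef_pos: [0.5503, 0.0194, 0.2308]
tool_rot: [0.667, 0.745, -0.007, -0.005]
ft_force: [3.4, 4.5, 3.8]
grip_width: 0.0
grasp_force: 2.7
```

Call:
{"name": "move_arm", "arguments": {"moves": [[[-0.009, 0.003, 0, 0, 0], [-0.017, 0.007, 0, 0, 0], [-0.025, 0.013, 0, 0, 0], [-0.032, 0.019, 0, 0, 0], [-0.038, 0.026, 0, 0, 0]]]}}

```text
clock: 19.98
eef_pos: [0.513, 0.0454, 0.2314]
tool_rot: [0.667, 0.745, -0.007, -0.005]
ft_force: [5.3, 0.8, 7.3]
grip_width: 0.0001
grasp_force: 3.5
```

Call:
{"name": "move_arm", "arguments": {"moves": [[[-0.003, 0.004, 0, 0, 0], [-0.006, 0.008, 0, 0, 0], [-0.009, 0.012, 0, 0, 0], [-0.011, 0.016, 0, 0, 0], [-0.013, 0.02, 0, 0, 0]]]}}

```text
clock: 20.6
eef_pos: [0.5006, 0.0649, 0.2317]
tool_rot: [0.667, 0.745, -0.007, -0.004]
ft_force: [5.4, -1.1, 7.3]
grip_width: -0.0001
grasp_force: 3.8
```

```bash
python3 - <<'E'
from h import *
a=cv2.imread("pics/side0.png")[180:230,270:350];c=vision.camera("side");b=c["color"][180:230,270:350,::-1]
cv2.imwrite("pics/cmp.png",cv2.resize(np.vstack([a,b]),None,fx=6,fy=6,interpolation=3))
for im in(a,b):
    g=im.max(2).astype(int)[8:30,40:];ys,xs=np.where(g<45);print(len(xs),xs.mean()+310,ys.mean()+188)
E
```

```text
90 332.35555555555555 199.42222222222222
95 332.4736842105263 196.02105263157895
```

View pics/cmp.png

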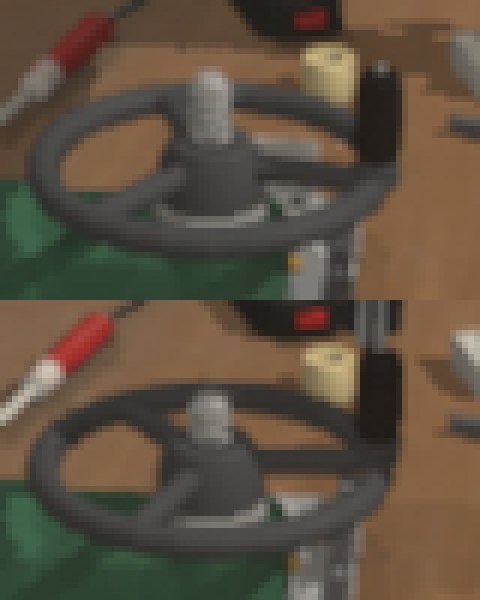

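The lower picture shows the handle about 4 px (~12 mm) short of its start in the upper one. I'll push that bit further.

Call:
{"name": "move_arm", "arguments": {"moves": [[[-0.002, 0.003, 0, 0, 0], [-0.003, 0.006, 0, 0, 0], [-0.004, 0.009, 0, 0, 0], [-0.005, 0.012, 0, 0, 0]]]}}

```text
clock: 21.15
eef_pos: [0.4959, 0.0767, 0.2318]
tool_rot: [0.667, 0.745, -0.007, -0.004]
ft_force: [4.3, -1.2, 7.8]
grip_width: 0.0001
grasp_force: 4.0
```

```bash
python3 - <<'E'
from h import *
a=cv2.imread("pics/side0.png");c=vision.camera("side");b=c["color"][:,:,::-1]
print([np.round(proj(c,(.492,y,.234)),1) for y in(.085,.095,.105)])
for im in(a,b): print(im[195:214,333].max(1), im[205:212,325:341].max(2)[3])
E
```

```text
[array([332.7, 196.2]), array([332.2, 197.6]), array([331.7, 199.2])]
[35 35 35 35 36 36 36 36 36 36 37 36 49 64 65 73 76 76 84] [ 57  58  58  54  51  55  59  58  64  70  72  99 125 131 133 133]
[33 33 35 34 34 35 34 35 34 34 38 48 52 57 70 79 77 75 94] [ 57  57  56  57  54  55  58  62  57  50  50  74 116 131 133 134]
```

Call:
{"name": "move_arm", "arguments": {"moves": [[[0.001, 0.002, 0, 0, 0], [0.002, 0.004, 0, 0, 0], [0.002, 0.005, 0, 0, 0], [0.002, 0.005, 0, 0, 0]]]}}

```text
clock: 21.7
eef_pos: [0.4955, 0.0814, 0.2317]
tool_rot: [0.667, 0.745, -0.009, -0.005]
ft_force: [-1.2, -2.6, 10.7]
grip_width: -0.0
grasp_force: 5.7
```

Call:
{"name": "move_arm", "arguments": {"moves": [[[0.001, -0.008, 0, 0, 0], [0.002, -0.03, 0, 0, 0], [0.002, -0.058, 0.01, 0, 0], [0.002, -0.058, 0.05, 0, 0], [0, -0.06, 0.08, 0, 0]]]}}

```text
clock: 22.32
eef_pos: [0.494, 0.0214, 0.3101]
tool_rot: [0.667, 0.745, -0.011, -0.008]
ft_force: [0.5, 0.1, 0.5]
grip_width: 0.0002
grasp_force: 0.0
```

```bash
python3 - <<'E'
from h import *
a=cv2.imread("pics/side0.png");c=vision.camera("side");b=c["color"][:,:,::-1]
for im in(a,b): print(im[186:214,333].max(1))
w,o=wrist("w5");print(o["eef_pos"],o["ft_force"],[np.round(proj(w,p),0) for p in((.492,.097,.256),(.57,.095,.235))])
E
```

```text
[ 91  91  91  90 109 113  68  40  39  35  35  35  35  36  36  36  36  36
  36  37  36  49  64  65  73  76  76  84]
[99 58 37 36 36 36 36 36 36 36 37 35 36 36 36 37 45 53 52 51 56 70 81 81
 78 74 76 90]
[0.49520913 0.02139543 0.31418965] [ 0.2923839  -0.88290085  3.55365715] [array([327.,  97.]), array([431., 112.])]
```

View pics/w5.png

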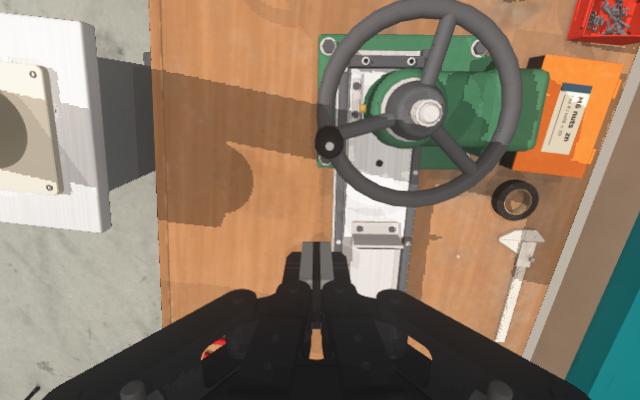

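The handle top is now at (329,143), whereas its start would project to (327,97). It was dragged back during the retreat, because the gripper was resting on its top (10 N in z). I'll push again with the tips higher.

```bash
python3 - <<'E'
from h import *
import pickle
w=pickle.load(open("w5.pkl","rb"))
for n,p,z in[("handle",(329,145),.256),("spindle",(427,112),.235)]:print(n,np.round(atz(w,*p,z),4))
for u,v in((420,2),(321,110),(417,206),(521,90)):print(np.round(atz(w,u,v,.2),4))
E
```

```text
handle [0.4974 0.0656 0.256 ]
spindle [0.5669 0.0949 0.235 ]
[0.5554 0.1743 0.2   ]
[0.4892 0.0861 0.2   ]
[0.5869 0.0112 0.2   ]
[0.6509 0.1206 0.2   ]
```

Call:
{"name": "move_arm", "arguments": {"moves": [[[0.015, 0.005, -0.005, 0, 0], [0.03, 0.01, -0.02, 0, 0], [0.03, 0.01, -0.05, 0, 0], [0.03, 0.01, -0.072, 0, 0], [0.03, 0.01, -0.072, 0, 0]]]}}

```text
clock: 23.05
eef_pos: [0.5229, 0.0333, 0.2334]
tool_rot: [0.666, 0.746, -0.012, -0.011]
ft_force: [0.8, -0.3, 1.8]
grip_width: 0.0001
grasp_force: 0.0
```

Call:
{"name": "move_arm", "arguments": {"moves": [[[0, 0, 0.005, 0, 0], [-0.005, 0.004, 0.007, 0, 0], [-0.01, 0.009, 0.007, 0, 0], [-0.015, 0.015, 0.007, 0, 0], [-0.018, 0.02, 0.007, 0, 0]]]}}

```text
clock: 23.68
eef_pos: [0.5063, 0.0537, 0.2451]
tool_rot: [0.666, 0.746, -0.009, -0.008]
ft_force: [-0.2, 0.1, -1.0]
grip_width: 0.0
grasp_force: 0.0
```

Call:
{"name": "move_arm", "arguments": {"moves": [[[-0.003, 0.004, -0.004, 0, 0], [-0.006, 0.009, -0.004, 0, 0], [-0.008, 0.013, -0.004, 0, 0], [-0.01, 0.018, -0.004, 0, 0], [-0.01, 0.018, -0.004, 0, 0]]]}}

```text
clock: 24.3
eef_pos: [0.4967, 0.0715, 0.2409]
tool_rot: [0.666, 0.746, -0.009, -0.008]
ft_force: [-0.5, 0.0, -0.2]
grip_width: -0.0002
grasp_force: 0.0
```

```bash
cat > chk.py <<'E'
from h import *
a=cv2.imread("pics/side0.png");c=vision.camera("side");b=c["color"][:,:,::-1]
for im in(a,b): print(im[186:214,333].max(1),im[186:214,331].max(1))
E
python3 chk.py
```

```text
[ 91  91  91  90 109 113  68  40  39  35  35  35  35  36  36  36  36  36
  36  37  36  49  64  65  73  76  76  84] [90 90 90 89 84 62 37 36 34 35 34 35 34 34 34 34 34 35 34 34 35 49 59 60
 74 80 80 77]
[80 53 34 34 34 35 34 34 34 35 35 34 35 35 34 35 44 53 51 50 52 54 59 73
 78 75 75 90] [77 44 34 34 34 33 34 34 33 34 34 34 34 34 34 34 44 53 52 53 55 56 61 73
 77 81 81 78]
```

```bash
python3 - <<'E'
from h import *
w,o=wrist("w6");print(np.round(o["eef_pos"],4),o["ft_force"])
g=w["color"].max(2)[60:270:6,220:480:4]
for i,r in enumerate(g):print(60+6*i,"".join("#" if x<45 else "+" if x<80 else "-" if x<120 else "." for x in r))
for y in(.065,.085,.095,.105):print(y,np.round(proj(w,(.570-np.sqrt(.078**2-(y-.095)**2),y,.256))))
E
```

```text
[0.4968 0.0714 0.2409] [0.32130806 0.47922509 0.88571621]
60 ...............................................------------------
66 ............................................---------------------
72 ........................................-------------------------
78 ..........................-...........---.-.---------------------
84 .........................---.-......--...-------++-..........-..-
90 ..........................-.-.--..--...-----+........---....--..-
96 ..............................----...----+...........--------..--
102 ..............................---.-----+---------..----------..--
108 ..............................-..----+-----------..+--++----..--.
114 ............................--..----.................-.-----.---.
120 ...........................-..----...................------..----
126 ..........................--.----...................--+----.----+
132 .........................--.----..-.......--+++------+++--..--+++
138 .........................-.-----........--++--.......----..---.--
144 .......................--.------......---++............--..--.---
[... 772 characters left out ...]
16 ......................+++#+-+-----------++----+++----........+---
222 .....................++++++++----............---++-----....----+-
228 .....................++++++++.....................-.......-+----+
234 .....................++++++++-...................---........+----
240 .....................+++++++++-..................-...........++--
246 ....................+---+---++-........-+........--............+-
252 ..................+++---+---+++-.................--.............+
258 .................++++---+---++++-+...............--..............
264 .................+++----+----++++-++.............................
0.065 [318. 261.]
0.085 [312. 225.]
0.095 [313. 206.]
0.105 [316. 187.]
```

```bash
python3 - <<'E'
from h import *
import pickle
w=pickle.load(open("w6.pkl","rb"))
print("tcp",np.round(proj(w,(.4968,.0714,.2409))),"axis z.2",np.round(proj(w,(.57,.095,.2))))
for y in(.065,.075,.085,.095):
    x=.570-np.sqrt(.078**2-(y-.095)**2);print(y,[np.round(proj(w,(x,y,z))).tolist() for z in(.2,.212,.256)])
g=w["color"].max(2)
for v in range(186,262,4):print(v,g[v,296:352:3])
c=vision.camera("side")
for y in(.065,.075,.085,.095):
    x=.570-np.sqrt(.078**2-(y-.095)**2);print(y,[np.round(proj(c,(x,y,z)),1).tolist() for z in(.212,.256)])
E
```

```text
tcp [317. 237.] axis z.2 [431. 192.]
0.065 [[319.0, 221.0], [319.0, 228.0], [318.0, 261.0]]
0.075 [[316.0, 207.0], [316.0, 213.0], [313.0, 243.0]]
0.085 [[315.0, 193.0], [314.0, 198.0], [312.0, 225.0]]
0.095 [[316.0, 179.0], [315.0, 183.0], [313.0, 206.0]]
186 [147 148 147  77  73  77  85  89  88  84  71  87 161  80  92  90 115 174
 211]
190 [150 149 148  75  74  77  86  89  89  84  72  92 162  85  93  90 137 170
 189]
194 [149 149 148  67  74  77  78  84  88  83  75  97 159  87  93  90 142 177
 190]
198 [149 148 147  67  75  78  79  79  86  83  76  97 163  88  94  91 140 202
 211]
202 [148 148 146  86  74  77  78  80  79  84  77 104 163  87  94  91 145 201
 212]
206 [207 211 210 124  72  76  79  79  80  76  69 140 166  89  87  76  68  71
  73]
210 [208 209 205 207  70  77  73  75  74  69  68  68  71  73  75  77  79  81
  82]
214 [210 211 209 177  64  73  83  83  83  85  76  65  78  83  85  87  89  90
  90]
218 [210 212 210  62  72  45  45  45  46  46  47  80  73  88  90  89  90  90
  91]
222 [211 211 189  62  45  45  45  45  45  46  45  46  73  82  91  90  89  87
  85]
226 [209 210 
[... 189 characters left out ...]
  47  47  46  47  47  52 125 111 157 251
 251]
238 [209 211  45  45  46  46  46  47  46  46  47  47  48  48  97 110 156 250
 251]
242 [207 168  83 108 107 108  48  48  92 108 108 108  47  48  79  93 228 250
 251]
246 [205 119  93 113 113 113  48  48  98 113 114 114  49  49  86  79 186 251
 251]
250 [193 146 104 113 113 113  47  48  97 113 114 114  49  49  86  86  78 183
 246]
254 [ 50  49 113 113 112 113  48  47  92 113 113 113  54  52  53  54  81  79
 176]
258 [ 49  50 112 113 113 113  46  47  91 113 113 113  66  52  52  53  54  84
  80]
0.065 [[331.3, 200.2], [331.7, 185.8]]
0.075 [[332.0, 201.8], [332.5, 187.3]]
0.085 [[332.2, 203.4], [332.7, 188.8]]
0.095 [[331.9, 204.9], [332.4, 190.2]]
```

```bash
python3 - <<'E'
from h import *
c=vision.camera("side");o=monitor.get_obs();p=o["eef_pos"]
print(p,o["tool_rot"],[np.round(proj(c,np.array(p)+[0,0,d]),1).tolist() for d in(0,.015,.03,.06)])
g=c["color"].max(2)
for v in range(164,212):print(v,g[v,320:346])
E
```

```text
[0.49684131 0.07109608 0.24083763] [ 0.66631191  0.74557934 -0.00890909 -0.00777906] [[331.7, 191.7], [331.8, 186.7], [332.0, 181.7], [332.4, 171.4]]
164 [ 36  36  34  35  42  46  52  41  34  35  34  42  76 102  86  33  34  35
  47  96 109  77  41  36  37  37]
165 [36 36 35 36 35 35 41 39 34 34 35 35 69 93 78 35 35 33 41 59 49 35 35 37
 37 37]
166 [37 36 36 36 35 35 35 34 34 35 36 35 68 91 68 35 36 36 34 35 35 34 36 37
 37 37]
167 [ 47  35  37  35  36  35  36  35  36  36  36  35  89 103  69  36  36  37
  36  36  36  37  37  37  37  37]
168 [81 47 36 37 36 35 36 37 36 36 37 36 80 94 65 35 36 37 37 37 37 37 37 37
 37 63]
169 [116  81  46  36  37  36  37  36  37  37  37  36  81  83  53  37  37  37
  37  36  36  37  38  38  53 101]
170 [131 115  86  82  87  78  58  41  36  36  37  37  67  64  42  36  37  36
  37  52  58  68  73  73  94 123]
171 [123 129 121 123 127 119 102  67  36  38  37  38  35  35  36  37  37  37
  51  90 104 112 116 117 125 132]
172 [ 95 123 130 129 129 129 129  95  46  35  43  53  45  42  50  46  39  37
  86 123 132 132 131 132 132 132]
173 [ 50  95 123 130 130 130 
[... 3599 characters left out ...]

 132 133 135 135 135 135 135 134]
206 [ 55  55  54  54  55  54  53  53  52  50  52  56  54  52  50  89 123 132
 132 132 134 133 133 134 134 133]
207 [ 59  65  68  67  66  74  79  80  90  86  66  56  56  53  50  89 122 132
 132 133 133 133 134 133 133 133]
208 [100 103 104 103 102 109 108 104 118 117  83  62  65  60  50  89 123 132
 132 133 134 135 135 134 134 134]
209 [130 128 126 124 123 124 104  88  95  95  78  73  79  73  58  98 127 134
 134 135 135 135 136 134 135 134]
210 [127 124 123 122 123 125 102  92  85  68  70  77  80  78  71 112 133 133
 134 134 134 135 135 135 135 134]
211 [128 125 122 122 124 121 100 101  94  77  78  80  79  74  79 117 134 135
 135 135 135 137 136 135 135 134]
```

The pictures agree that the handle is at y≈0.064 and that the shut fingertips sit on top of it. The real tips are therefore about 20 mm higher than the nominal TCP. I'll lift, go back and come in lower, at TCP z≈0.212, watching the force.

Call:
{"name": "move_arm", "arguments": {"moves": [[[0, 0, 0.02, 0, 0], [0.01, -0.012, 0.025, 0, 0], [0.022, -0.028, 0.025, 0, 0], [0.034, -0.043, 0.02, 0, 0], [0.034, -0.043, 0, 0, 0]]]}}

```text
clock: 25.12
eef_pos: [0.5326, 0.026, 0.2401]
tool_rot: [0.667, 0.745, -0.009, -0.007]
ft_force: [0.4, 0.2, 0.3]
grip_width: -0.0002
grasp_force: 0.0
```

Call:
{"name": "move_arm", "arguments": {"moves": [[[0, 0, -0.01, 0, 0], [0, 0, -0.018, 0, 0], [0, 0, -0.024, 0, 0], [0, 0, -0.028, 0, 0], [0, 0, -0.028, 0, 0]]]}}

```text
clock: 25.75
eef_pos: [0.5307, 0.0283, 0.2128]
tool_rot: [0.666, 0.746, -0.009, -0.008]
ft_force: [0.1, 0.1, -0.7]
grip_width: 0.0001
grasp_force: 0.0
```

Call:
{"name": "move_arm", "arguments": {"moves": [[[-0.009, 0.005, 0, 0, 0], [-0.015, 0.0105, 0, 0, 0], [-0.02, 0.016, 0, 0, 0], [-0.025, 0.0225, 0, 0, 0], [-0.029, 0.029, 0, 0, 0]]]}}

```text
clock: 26.38
eef_pos: [0.5018, 0.0575, 0.2131]
tool_rot: [0.666, 0.746, -0.009, -0.007]
ft_force: [0.7, -0.4, 0.1]
grip_width: 0.0001
grasp_force: 0.7
```

```bash
python3 chk.py
```

```text
[ 91  91  91  90 109 113  68  40  39  35  35  35  35  36  36  36  36  36
  36  37  36  49  64  65  73  76  76  84] [90 90 90 89 84 62 37 36 34 35 34 35 34 34 34 34 34 35 34 34 35 49 59 60
 74 80 80 77]
[86 80 73 60 34 35 34 33 34 34 34 34 33 34 34 34 34 33 42 51 52 50 58 73
 79 76 75 81] [64 65 58 41 32 33 32 33 33 33 33 33 34 33 33 33 34 33 43 52 51 51 62 72
 76 80 80 77]
```

Call:
{"name": "move_arm", "arguments": {"moves": [[[-0.002, 0.005, 0, 0, 0], [-0.004, 0.009, 0, 0, 0], [-0.006, 0.014, 0, 0, 0], [-0.007, 0.019, 0, 0, 0], [-0.007, 0.019, 0, 0, 0]]]}}

```text
clock: 27.05
eef_pos: [0.4944, 0.0768, 0.2127]
tool_rot: [0.666, 0.746, -0.009, -0.008]
ft_force: [-0.1, 0.8, 1.1]
grip_width: -0.0001
grasp_force: 0.1
```

```bash
python3 chk.py
```

```text
[ 91  91  91  90 109 113  68  40  39  35  35  35  35  36  36  36  36  36
  36  37  36  49  64  65  73  76  76  84] [90 90 90 89 84 62 37 36 34 35 34 35 34 34 34 34 34 35 34 34 35 49 59 60
 74 80 80 77]
[59 60 59 59 64 66 51 34 34 34 36 35 35 35 35 35 36 35 35 36 35 40 54 64
 66 70 75 82] [86 86 86 86 78 51 33 34 33 34 33 33 33 33 34 34 34 33 34 34 34 42 54 62
 73 78 80 78]
```

The handle is back at its starting rows to within a fraction of a pixel. I'll withdraw straight back, then up.

Call:
{"name": "move_arm", "arguments": {"moves": [[[0.001, -0.01, 0, 0, 0], [0.004, -0.03, 0, 0, 0], [0.004, -0.055, 0.01, 0, 0], [0.004, -0.07, 0.06, 0, 0], [0.004, -0.09, 0.11, 0, 0]]]}}

```text
clock: 27.72
eef_pos: [0.4979, -0.0147, 0.3235]
tool_rot: [0.666, 0.746, -0.009, -0.009]
ft_force: [1.8, -0.3, 0.0]
grip_width: -0.0002
grasp_force: 0.0
```

Call:
{"name": "move_arm", "arguments": {"moves": [[[0, -0.03, 0.02, 0, 0], [0, -0.04, 0.02, 0, 0], [0, -0.04, 0.02, 0, 0], [0, -0.04, 0.02, 0, 0]]]}}

```text
clock: 28.22
eef_pos: [0.498, -0.0532, 0.3413]
tool_rot: [0.666, 0.746, -0.01, -0.009]
ft_force: [-0.8, 0.1, -0.8]
grip_width: 0.0
grasp_force: 0.0
```

```bash
python3 chk.py; python3 - <<'E'
from h import *
w,o=wrist("w7");print(o["eef_pos"],o["ft_force"],w["eye"])
g=w["color"].max(2)
y=np.array([-.105,.9945])
# sample brightness along the slideway centre line, distance s from the axis, at z .075
for off in(.0,.02):
  print(off,[(s,int(g[tuple(int(round(t)) for t in q[::-1])]) if 0<=q[0]<640 and 0<=q[1]<400 else -1) for s in range(180,240,4) for q in[proj(w,np.r_[np.array([.57+off,.095])-y*s/1000,.06])]])
E
```

```text
[ 91  91  91  90 109 113  68  40  39  35  35  35  35  36  36  36  36  36
  36  37  36  49  64  65  73  76  76  84] [90 90 90 89 84 62 37 36 34 35 34 35 34 34 34 34 34 35 34 34 35 49 59 60
 74 80 80 77]
[134 134 134 133 131 115  75  41  40  37  37  37  38  37  37  37  38  37
  38  38  38  45  59  66  67  72  77  81] [134 132 132 131 121  87  45  37  37  35  36  36  36  37  37  37  36  37
  36  36  36  45  56  63  74  80  82  79]
[ 0.49811295 -0.05303083  0.34148007] [ 0.25623357  1.42925657 -0.37151497] [0.49314697 0.02284718 0.50755347]
0.0 [(180, 182), (184, 127), (188, 128), (192, 218), (196, 97), (200, 221), (204, 226), (208, 232), (212, 231), (216, 232), (220, 231), (224, 230), (228, 230), (232, 230), (236, 231)]
0.02 [(180, 127), (184, 130), (188, 158), (192, 174), (196, 219), (200, 225), (204, 230), (208, 231), (212, 230), (216, 230), (220, 230), (224, 230), (228, 230), (232, 229), (236, 229)]
```

```bash
python3 -c "
from workcell import job;print(job.job_done())"
```

```text
the job is handed in; nothing more can be done
None
```

I pushed the nest home against its stop, turned the wheel one turn clockwise with the handle ending within about 2 mm of its start, and handed the job in with the arm clear. The handle slipped back about 30 mm near the end and I re-pushed it. I did not measure the bush directly; the spindle sinking about 10 mm suggests it is pressed. No verdict was returned.

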